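Stack the adapter rings on the spin stand and aim the strobe

ROBOT

A 7-joint arm with a two-finger parallel gripper is mounted at the origin on the work surface. World frame = base frame: x ahead of the robot, y to its left, z up, the work surface at z = 0. Lengths are in m, angles in rad, forces in N, time in s.
With the tool pointing down it reaches from about 0.425 to 1.025 m from the base axis. Payload 3.6 kg.
Tool frame: the origin (TCP) lies at the very end of the fingers, on their centre line; the grasp point (between the pads) lies 19 mm behind it; z points along the fingers, y is the line along which they close (so a half turn about z gives the same grasp; the last joint's range is limited). The gripper opens to 85 mm and grips with 20 to 120 N. Pads are 22 mm wide; open, the fingers measure 114 mm over their backs; the gripper's body (76 mm by 85 mm) begins 54 mm behind the grasp point. The pads swing forward as they close: fully open they stand 13 mm farther back than shut.
Start: joints at [-1.442, 0.591, 0.048, 1.609, -0.033, 0.943, -0.034], TCP at [0.159, 0.707, 0.231] pointing down, gripper open.
Joint ranges: [-2.69, 2.69], [-0.47, 2.24], [-1.27, 1.36], [0.19, 2.51], [-1.53, 4.68], [0.08, 2.07], [-3.09, 3.09]. Speed limits (rad/s): [2.57, 2.57, 3.14, 3.14, 3.14, 3.14, 3.14].

INTERFACE

Orientations are given as a unit quaternion [w, x, y, z].
In Python, from station import env, capture, camera_model gives the robot as it stands. The module is installed in compiled form; this text tells all that it offers.
- The arm moves only by the shell command python3 -m crank 'ROWS'. ROWS is text: rows parted by semicolons, each of 7 numbers parted by spaces: the turn, a rotation vector about the tool's x, y, z in rad, then the shift along the tool's x, y, z in m, then the finger opening in m, from 0 to 0.0854. In form: ax ay az dx dy dz fingers; .... A call has 1 to 5 rows; each row shifts and turns the commanded pose from where the row before left it, along the tool's axes as they then stand; what a row does not reach is not made up. A row lasts 1/8 s, in which the tool goes at most 62.5 mm and 10.7 degrees, less where a joint would pass 70% of its speed; a pose out of reach is approached as far as the arm can. A call with a gripper value outside its range is refused whole. The fingers move at their own pace and stop on an object; the grip force is fixed at half the most. Time passes only in rows, so rows that do not move let the fingers close. It gives the time, the measured TCP pose, the force, the opening and the grip force at its end, in the units of the state.
- env.read_state(): the state, without advancing time (a new reading comes with each control period).
- capture(name): name is "scene" or "top"; returns the picture (400x640x3 uint8, red, green, blue); there is no depth.
- camera_model(name): a dict with "fx", "fy", "cx", "cy" (pixels), "origin" and "rotation" of the camera in the world. Camera axes: x right, y up, looking along -z (the intrinsics and any distortion apply to the point x, -y, -z); pixel columns grow to the right and rows downward; lengths in m; the calibration is good to about 2 mm. A picture is of the moment at which its call begins. camera_model takes no time and is no camera call.
- env.job_done(): hands the job in; it is judged then, once.
The state is a dict: "clock": time; "joints": joint angles; "joint_velocities": joint speeds; "tau": joint torques, N m; "ee_pos": TCP position; "orientation": TCP orientation; "ft_force": force on the tool from outside, world axes, zero at the start; "wrist_torque": the same for the moment, N m; "finger_gap": finger opening in m; "grasp_force": force on a finger pad.
Only numpy, scipy, OpenCV 4.12 (cv2) and the standard library are available. Lean on these libraries where they do the work, as an engineer would, in place of code of your own. Each camera call takes 0.05 s, during which the arm holds its last target. There are 200 camera calls.

TASK

Take the orange lock collar off the arbor of the white spin stand and set it aside, thread every adapter ring lying on the dark mat onto the arbor, the widest at the bottom and each next one narrower, and put the collar back on last, everything lying flat. Then aim the strobe lamp by its yellow bar: swivel it to point straight at the arbor and tilt it 30 degrees lens-down. Leave everything else on the bench where it stands.

Things in the scene. Friction and masses are not known exactly. Their poses are not given: they have to be found in the camera images.
- ring64_mid (a point): blue adapter ring, 64 mm outside diameter, 10 mm thick, through bore 18 mm, 75 g or so; may be absent; starts flat on the mat. The point is its centre, half-way up; z is the ring's axis (either face may be up).
- ring56_mid (a point): bare aluminium adapter ring, 56 mm outside diameter, 10 mm thick, through bore 18 mm, 55 g or so; may be absent; starts flat on the mat. The point is its centre, half-way up; z is the ring's axis (either face may be up).
- ring48_mid (a point): yellow adapter ring, 48 mm outside diameter, 10 mm thick, through bore 18 mm, 45 g or so; may be absent; starts flat on the mat. The point is its centre, half-way up; z is the ring's axis (either face may be up).
- ring40_mid (a point): green adapter ring, 40 mm outside diameter, 10 mm thick, through bore 18 mm, 35 g or so; may be absent; starts flat on the mat. The point is its centre, half-way up; z is the ring's axis (either face may be up).
- ring32_mid (a point): white adapter ring, 32 mm outside diameter, 10 mm thick, through bore 18 mm, 20 g or so; may be absent; starts flat on the mat. The point is its centre, half-way up; z is the ring's axis (either face may be up).
- collar_mid (a point): orange plastic lock collar, a plain tube 44 mm outside diameter, 20 mm tall, through bore 18 mm, about 30 g, always present; starts round the arbor, standing on the stand. The point is its centre, half-way up; z is its axis.
- arbor_seat (a point): spin stand: fixed white round housing 150 mm wide and 50 mm high (flat top 136 mm across) with an upright steel arbor in its middle. This point is on the arbor's axis at the flat top, where the lowest ring seats; z up. The arbor is 12 mm thick and ends 62 mm above this point, its last 6 mm tapering to 5 mm.
- arbor_tip (a point): tip of that arbor, on its axis.
- strobe_pivot (a point): strobe lamp (black drum 60 mm wide and 80 mm long in a grey fork on a dark base 110 mm wide, red-rimmed amber lens on its front end): the point where its swivel axis (vertical) and tilt axis (level, along y) cross, 126 mm above the bench. Turns with the swivel: x is the level direction in which the lens looks, z is up.
- strobe_bar (a point): middle of the lamp's yellow handle bar: round, 10 mm thick, lying along the tilt axis direction, 58 mm clear between its end posts; on the drum, 60 mm from the pivot (straight above it at tilt 0), 30 mm clear of the drum. Pinched here from above, the bar can be led to tilt the lamp and, turning the gripper with it, to swivel it.
- strobe_swivel (a joint): swivel of the strobe lamp about the vertical, rad, -1.4 to 1.4, growing anticlockwise seen from above; a friction joint (0.08 N m) that stays where it is left.
- strobe_tilt (a joint): tilt of the strobe lamp, rad, -0.75 to 0.95; 0 is level, positive is lens down (bar moves forward, the way the lens looks); a friction joint (0.12 N m) that stays where it is left.
- mat: dark rubber mat, fixed, 250 x 320 x 3 mm, on which the rings start; in places some 62 mm either side of its centre along its x (the 250 mm side) and at 0 and 110 mm either side along its y, at least one place free; origin at the centre of its underside.
- weight_mid (a point): a small steel calibration weight with a knob, 28 mm wide and 42 mm tall, standing on the mat between the rings; bystander, loose. The point is its centre, half-way up.
- pot_mid (a point): a small grey screw-capped pot, 32 mm wide and 36 mm tall, standing on the mat between the rings; bystander, loose. The point is its centre, half-way up.
- tipbox_mid (a point): a blue pipette-tip box, 85 x 125 x 67 mm, on the bench; bystander, loose. The point is its centre, half-way up.
- rack_mid (a point): a white and blue tube-strip rack, 85 x 135 x 40 mm, on the bench; bystander, loose. The point is its centre, half-way up.
- bottle_mid (a point): an amber reagent bottle, 60 mm wide and 120 mm tall, on the bench; bystander, loose. The point is its centre, half-way up.
- beaker_mid (a point): a glass beaker, 70 mm wide and 80 mm tall, on the bench; bystander, loose. The point is its centre, half-way up.

How it is judged:
By the outcome, as a careful person would: the job done as asked, in the order asked, and still so for the second after the job is handed in, with the robot touching nothing.
Of ring64, ring56, ring48, ring40, ring32 only 3 to 5 are there at a start; the rules pass over those that are not, and their reading is None.
At some moment in a run one of ring64, ring56, ring48, ring40, ring32, collar may be knocked a few centimetres aside while the robot is not near it.
Once in a run the grip may slacken for a moment while it holds something.
It also fails if it takes over 210 s, if anything falls off the work surface, if the arm or the gripper's body presses on something with over 40 N, if the wrist force passes 120 N, or if a joint passes its speed limit or range.

## Working session

There is one attempt and no reset: what is moved stays moved. The work goes in short steps, Python scripts to look and compute and a shell command to move; the robot and the scene stay as the last step left them, time stands still between calls to the robot, and variables do not carry over. Pictures are saved under pics/ and viewed, at most 14 in all, crops included, and the job is handed in when it is done.

```bash
mkdir -p pics; python3 - <<'E'
from station import env,capture,camera_model
import cv2
for n in("scene","top"):
    im=capture(n); cv2.imwrite(f"pics/{n}0.png",im[:,:,::-1]); m=camera_model(n); print(n,m)
s=env.read_state(); print({k:s[k] for k in("clock","ee_pos","orientation","finger_gap","ft_force")})
E
```

```text
scene {'fx': 373.2768959691705, 'fy': 373.2768959691705, 'cx': 320.8971640916642, 'cy': 200.6316134581941, 'origin': array([ 1.23579242, -0.08174321,  1.05636192]), 'rotation': array([0.6570202 , 0.20082565, 0.2189938 , 0.69284575])}
top {'fx': 454.62450236767177, 'fy': 454.62450236767177, 'cx': 319.1591562466058, 'cy': 204.1824036496247, 'origin': array([ 0.41843809, -0.12863541,  1.68436156]), 'rotation': array([ 0.71104845,  0.03943265, -0.0388557 , -0.70096035])}
{'clock': 0.1, 'ee_pos': array([0.15930455, 0.70651565, 0.23026356]), 'orientation': array([-7.26535188e-05,  1.10628349e-01,  9.93861332e-01, -1.00774833e-03]), 'finger_gap': 0.08566216167037588, 'ft_force': array([ 0.0249288 , -0.07815338,  0.37404353])}
```

View pics/scene0.png

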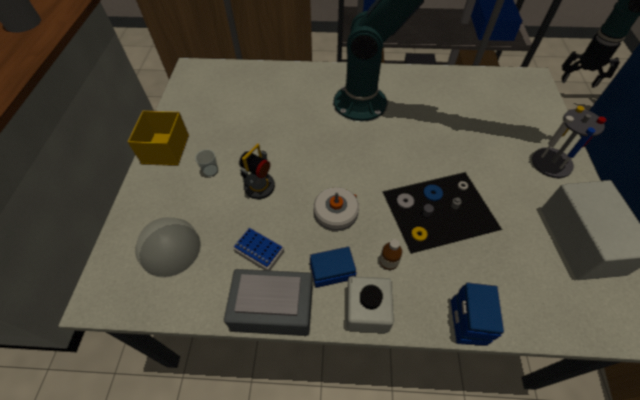

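View pics/top0.png

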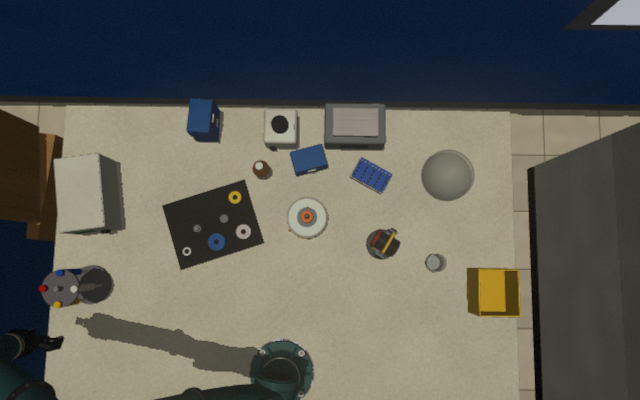

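The top picture shows yellow (235,197), aluminium (243,231), blue (216,242) and white (187,251) rings on the mat, with no green. The collar and arbor are at (307,216), and the lamp is at about (382,243). Next I'll measure with both cameras.

```bash
cat > h.py <<'E'
from station import env,capture,camera_model
import cv2,numpy as np
from scipy.spatial.transform import Rotation as R
def cam(n):
    m=camera_model(n); q=np.array(m["rotation"]); return m,R.from_quat(q[[1,2,3,0]]).as_matrix(),np.array(m["origin"])
def p2w(n,u,v,z):
    m,r,o=cam(n); d=r@np.array([(u-m["cx"])/m["fx"],-(v-m["cy"])/m["fy"],-1]); return o+d*(z-o[2])/d[2]
def w2p(n,P):
    m,r,o=cam(n); c=r.T@(np.asarray(P)-o); return np.array([m["cx"]+m["fx"]*c[0]/-c[2], m["cy"]-m["fy"]*c[1]/-c[2]])
def tri(a,b):  # pixels in top, scene
    A=[];B=[]
    for n,p in(("top",a),("scene",b)):
        m,r,o=cam(n); d=r@np.array([(p[0]-m["cx"])/m["fx"],-(p[1]-m["cy"])/m["fy"],-1]); d/=np.linalg.norm(d)
        M=np.eye(3)-np.outer(d,d); A.append(M);B.append(M@o)
    return np.linalg.solve(sum(A),sum(B))
HSV=dict(blue=((100,100,60),(125,255,255)),yellow=((22,120,90),(35,255,255)),orange=((5,150,110),(18,255,255)),
 white=((0,0,120),(179,60,255)),green=((40,80,50),(85,255,255)),red=((172,120,60),(179,255,255)))
def blobs(n,im,col,cen,rad):
    """blob near pixel cen: convex-hull fill centroid"""
    S=8; x0,y0=int(cen[0]-rad),int(cen[1]-rad)
    c=im[max(y0,0):y0+2*rad,max(x0,0):x0+2*rad]; c=cv2.resize(c,None,fx=S,fy=S,interpolation=cv2.INTER_CUBIC)
    h=cv2.cvtColor(c,cv2.COLOR_RGB2HSV); m=cv2.inRange(h,*HSV[col])
    cs,_=cv2.findContours(m,cv2.RETR_EXTERNAL,cv2.CHAIN_APPROX_NONE)
    out=[]
    for k in cs:
        k=cv2.convexHull(k); M=cv2.moments(k)
        if M["m00"]>S*S*6: out.append((M["m00"]/S/S,(M["m10"]/M["m00"]+.5)/S-.5+x0,(M["m01"]/M["m00"]+.5)/S-.5+y0))
    return sorted(out,reverse=True)
def crop(im,name,x,y,w,h,s): cv2.imwrite(f"pics/{name}.png",cv2.resize(im[y:y+h,x:x+w,::-1],None,fx=s,fy=s,interpolation=cv2.INTER_CUBIC))
E
python3 - <<'E'
from h import *
t=capture("top");s=capture("scene")
a=cv2.resize(t[170:280,155:355,::-1],None,fx=4,fy=4); cv2.imwrite("pics/c1.png",a[:, :800])
crop(s,"c2",370,170,140,90,5)
for nm,col,ct,zz in(("64","blue",(216,242),.013),("56","white",(243,231),.013),("48","yellow",(235,197),.013),("32","white",(187,251),.013),("collar","orange",(307,216),.07)):
    b=blobs("top",t,col,ct,12); print(nm,"top",np.round(b[:2],2).tolist())
    if not b: continue
    P=p2w("top",b[0][1],b[0][2],zz); q=w2p("scene",P); bs=blobs("scene",s,col,q,14)
    print("  ",P.round(4),"pred",q.round(1),"scene",np.round(bs[:2],2).tolist(),[p2w("scene",x[1],x[2],zz).round(4) for x in bs[:2]])
E
```

```text
64 top [[237.37, 215.93, 241.5]]
   [0.4613 0.2505 0.013 ] pred [432.8 191.5] scene [[184.66, 432.93, 191.83]] [array([0.4628, 0.2508, 0.013 ])]
56 top [[165.42, 242.96, 231.24]]
   [0.5003 0.1526 0.013 ] pred [404.9 199.6] scene [[14.66, 393.26, 185.45]] [array([0.4419, 0.1164, 0.013 ])]
48 top [[137.63, 234.41, 196.79]]
   [0.6274 0.1885 0.013 ] pred [419.1 232.7] scene [[150.18, 419.13, 233.05]] [array([0.6286, 0.1885, 0.013 ])]
32 top [[54.77, 186.35, 251.0], [22.41, 175.77, 258.3]]
   [0.4251 0.3573 0.013 ] pred [462.5 184.3] scene [[58.81, 472.35, 175.14], [13.37, 453.39, 171.0]] [array([0.3824, 0.3982, 0.013 ]), array([0.3667, 0.3341, 0.013 ])]
collar top [[104.94, 306.53, 216.17]]
   [ 0.5544 -0.0817  0.07  ] pred [335.7 200.4] scene [[69.89, 336.17, 201.0]] [array([ 0.5567, -0.0801,  0.07  ])]
```

View pics/c1.png

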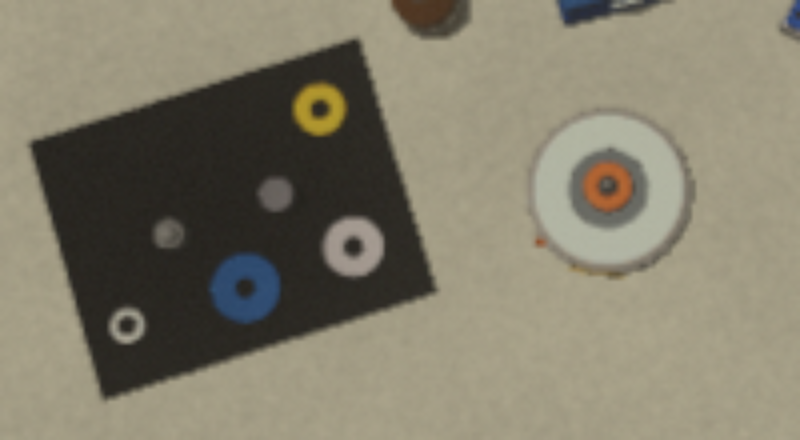

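View pics/c2.png

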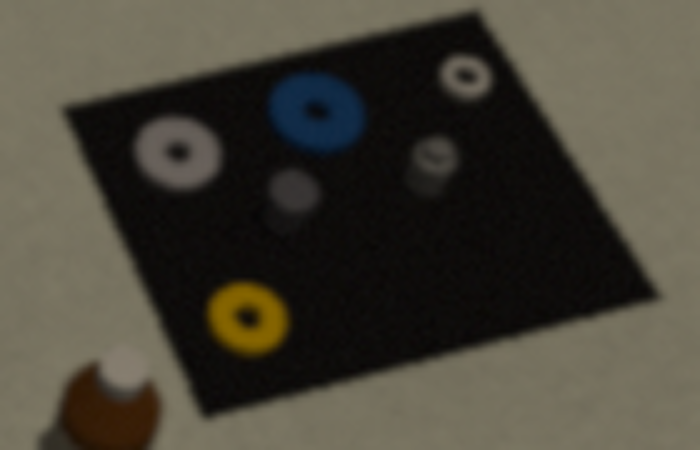

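The cameras agree within about 1.5 mm, so the scene is well measured. The mat holds yellow, aluminium, blue and white, with the pot and weight between them. Now I'll turn the tool so that its y is world x, and go above the arbor.

```bash
python3 -m crank '0 0 .16865 0 0 0 .085;0 0 .16865 0 0 0 .085;0 0 .16865 0 0 0 .085;0 0 .16865 0 0 0 .085' >/dev/null; python3 -m crank '0 0 .16865 0 0 0 .085;0 0 .16865 0 0 0 .085;0 0 .16865 0 0 0 .085;0 0 .16865 0 0 0 .085'
for i in 1; do :; done
python3 -m crank '0 0 0 -.04 .02 0 .085;0 0 0 -.04 .02 0 .085;0 0 0 -.04 .02 0 .085;0 0 0 -.04 .02 0 .085;0 0 0 -.04 .02 0 .085' >/dev/null
python3 -m crank '0 0 0 -.04 .02 0 .085;0 0 0 -.04 .02 0 .085;0 0 0 -.04 .02 0 .085;0 0 0 -.04 .02 0 .085;0 0 0 -.04 .02 0 .085' 
python3 - <<'E'
from h import *
t=capture("top");s=capture("scene")
for zz,col,cen,rad in((.05,"white",(307,216),24),(.07,"orange",(307,216),12)):
    b=blobs("top",t,col,cen,rad)[0];print(col,b,p2w("top",b[1],b[2],zz).round(4))
    q=w2p("scene",p2w("top",b[1],b[2],zz)); b=blobs("scene",s,col,q,rad+6)[0];print(b,p2w("scene",b[1],b[2],zz).round(4))
crop(t,"l1",350,210,60,60,6);crop(s,"l2",225,130,70,80,6)
import numpy as np
a=cv2.imread("pics/l1.png");b=cv2.imread("pics/l2.png");h=480
c=np.zeros((h,800,3),np.uint8);c[:360,:360]=a;c[:480,370:790]=b;cv2.imwrite("pics/lamp.png",c)
E
```

```text
clock: 1.2
ee_pos: [0.1593, 0.7071, 0.231]
orientation: [0.0, 0.709, 0.705, -0.0]
ft_force: [0.2, 0.4, -0.6]
finger_gap: 0.0852
grasp_force: 0.0
clock: 2.45
ee_pos: [0.3599, 0.306, 0.2314]
orientation: [-0.0, 0.707, 0.707, 0.0]
ft_force: [0.1, -0.4, 0.5]
finger_gap: 0.0847
grasp_force: 0.0
white (2292.015625, 306.5, 215.5) [ 0.5585 -0.0809  0.05  ]
(3540.15625, 334.2946196723603, 203.1320957651057) [ 0.5517 -0.0859  0.05  ]
orange (104.75, 306.52789690234687, 216.15620027844074) [ 0.5544 -0.0816  0.07  ]
(76.1640625, 336.1658054672274, 200.90533003384962) [ 0.5564 -0.0802  0.07  ]
```

View pics/lamp.png

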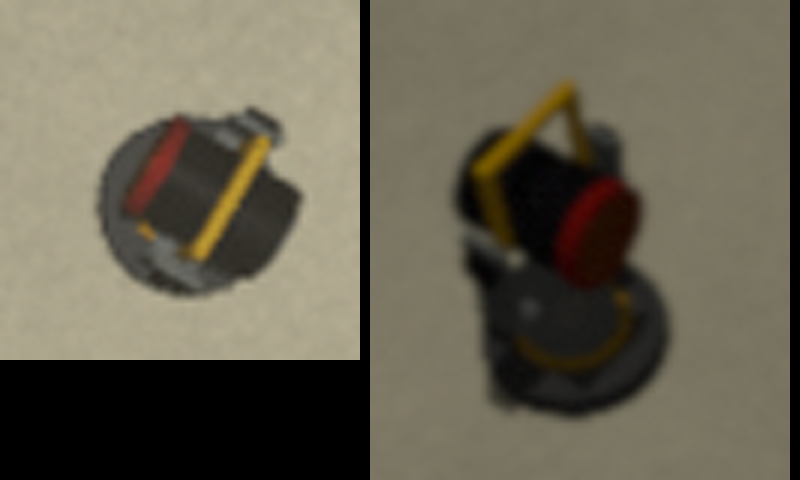

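```bash
python3 -m crank '0 0 0 -.0387 .01955 0 .085;0 0 0 -.0387 .01955 0 .085;0 0 0 -.0387 .01955 0 .085;0 0 0 -.0387 .01955 0 .085;0 0 0 -.0387 .01955 0 .085' >/dev/null
python3 -m crank '0 0 0 -.0387 .01955 0 .085;0 0 0 -.0387 .01955 0 .085;0 0 0 -.0387 .01955 0 .085;0 0 0 -.0387 .01955 0 .085;0 0 0 -.0387 .01955 0 .085' >/dev/null
python3 -m crank '0 0 0 0 0 .0 .07;0 0 0 0 0 .05 .07;0 0 0 0 0 .05 .07;0 0 0 0 0 .05 .07;0 0 0 0 0 .027 .07'
python3 -m crank '0 0 0 0 0 0 .07;0 0 0 0 0 0 .035;0 0 0 0 0 0 .035;0 0 0 0 0 0 .035;0 0 0 0 0 0 .035'
python3 -m crank '0 0 0 0 0 0 .03;0 0 0 0 0 0 .03;0 0 0 0 0 0 .03;0 0 0 0 0 0 .03'
```

```text
clock: 4.42
ee_pos: [0.5533, -0.0772, 0.0517]
orientation: [-0.002, 0.706, 0.708, -0.001]
ft_force: [0.8, 0.1, 0.8]
finger_gap: 0.0703
grasp_force: 0.0
clock: 5.05
ee_pos: [0.5561, -0.0795, 0.0562]
orientation: [0.001, 0.707, 0.707, 0.001]
ft_force: [-0.7, 1.2, 7.3]
finger_gap: 0.0412
grasp_force: 61.1
clock: 5.55
ee_pos: [0.5561, -0.0795, 0.0562]
orientation: [0.001, 0.707, 0.707, 0.001]
ft_force: [-0.2, 0.7, 7.5]
finger_gap: 0.0408
grasp_force: 61.1
```

```bash
python3 -m crank '0 0 0 0 0 -.01 .03;0 0 0 0 0 -.01 .03;0 0 0 0 0 -.02 .03;0 0 0 0 0 -.03 .03;0 0 0 0 0 -.03 .03'
python3 -m crank '0 0 0 0 0 -.01 .03;0 0 0 0 0 0 .03'
python3 - <<'E'
from h import *
t=capture("top");s=capture("scene")
crop(t,"a1",270,180,70,70,5);crop(s,"a2",290,145,85,90,5)
a=cv2.imread("pics/a1.png");b=cv2.imread("pics/a2.png")
c=np.zeros((450,800,3),np.uint8);c[:350,:350]=a;c[:450,370:795]=b;cv2.imwrite("pics/arb.png",c)
E
```

```text
clock: 6.18
ee_pos: [0.5547, -0.0799, 0.1558]
orientation: [0.0, 0.707, 0.707, 0.0]
ft_force: [0.9, 0.2, -0.0]
finger_gap: 0.041
grasp_force: 60.8
clock: 6.42
ee_pos: [0.5551, -0.0797, 0.1649]
orientation: [0.0, 0.707, 0.707, 0.001]
ft_force: [0.6, -0.3, -0.2]
finger_gap: 0.0413
grasp_force: 60.8
```

View pics/arb.png

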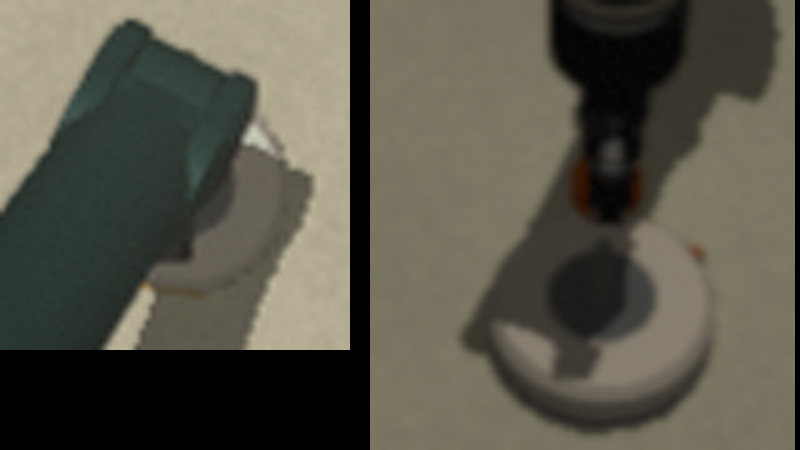

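The collar is held and clear of the arbor. I'll set it on the bare bench at about (0.60, 0.045).

```bash
python3 -m crank '0 0 0 .03 .011 0 .03;0 0 0 .03 .011 0 .03;0 0 0 .03 .011 0 .03;0 0 0 .035 .012 0 .03;0 0 0 0 0 .03 .03' |grep -E 'ee_pos|gap'
python3 -m crank '0 0 0 0 0 .04 .03;0 0 0 0 0 .04 .03;0 0 0 0 0 .03 .03;0 0 0 0 0 .01 .03;0 0 0 0 0 .005 .03' |grep -E 'ee_pos|gap|ft'
python3 -m crank '0 0 0 0 0 .002 .03;0 0 0 0 0 0 .03;0 0 0 0 0 0 .03;0 0 0 0 0 0 .06;0 0 0 0 0 0 .07' |grep -E 'ee_pos|gap|ft'
python3 -m crank '0 0 0 0 0 0 .07;0 0 0 0 0 -.06 .07;0 0 0 0 0 -.06 .07;0 0 0 0 0 -.06 .07;0 0 0 .03 0 -.03 .085'
python3 -m crank '0 0 0 .06 -.04 0 .085;0 0 0 .06 -.03 0 .085;0 0 0 .06 -.03 0 .085;0 0 0 .06 -.02 0 .085;0 0 0 0 0 0 .085'
python3 - <<'E'
from h import *
t=capture("top");s=capture("scene")
crop(t,"a1",270,180,70,70,5);crop(s,"a2",290,145,85,90,5)
a=cv2.imread("pics/a1.png");b=cv2.imread("pics/a2.png")
c=np.zeros((450,800,3),np.uint8);c[:350,:350]=a;c[:450,370:795]=b;cv2.imwrite("pics/arb2.png",c)
for n,i in(("top",t),("scene",s)):
    b=blobs(n,i,"orange",w2p(n,(.6,.045,.02)),14); print([p2w(n,x[1],x[2],.02).round(4) for x in b[:1]])
E
```

```text
ee_pos: [0.6024, 0.05, 0.134]
finger_gap: 0.0412
ee_pos: [0.5996, 0.0449, 0.0086]
ft_force: [-0.4, 0.3, -0.2]
finger_gap: 0.0412
ee_pos: [0.6001, 0.0453, 0.0076]
ft_force: [-1.1, 0.5, 0.8]
finger_gap: 0.0698
clock: 9.02
ee_pos: [0.6014, 0.0718, 0.2213]
orientation: [0.002, 0.709, 0.705, 0.002]
ft_force: [-0.3, 0.7, -0.1]
finger_gap: 0.0845
grasp_force: 0.0
clock: 9.65
ee_pos: [0.4863, 0.3056, 0.2167]
orientation: [-0.002, 0.703, 0.711, 0.0]
ft_force: [-0.4, 0.2, -0.1]
finger_gap: 0.0852
grasp_force: 0.0
[array([0.5997, 0.0427, 0.02  ])]
[array([0.6005, 0.0443, 0.02  ])]
```

View pics/arb2.png

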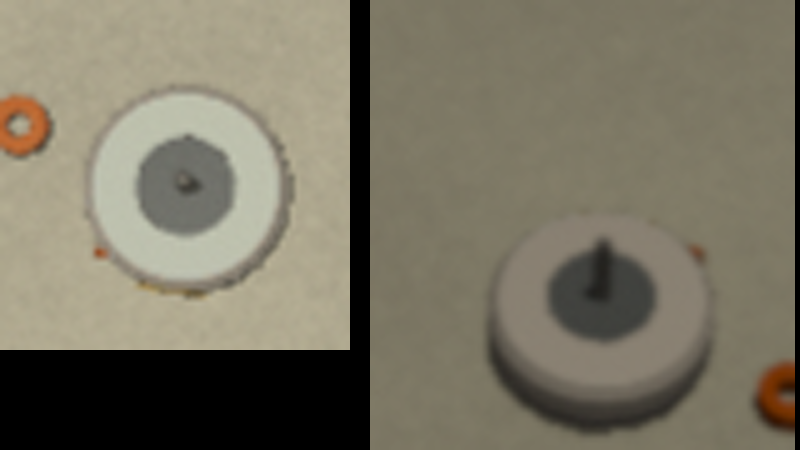

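```bash
python3 - <<'E'
from h import *
for n in("top","scene"):
    im=capture(n); c=w2p(n,(.555,-.081,.05)); r=15; S=8; x0,y0=int(c[0])-r,int(c[1])-r
    g=cv2.resize(cv2.cvtColor(im[y0:y0+2*r,x0:x0+2*r],cv2.COLOR_RGB2GRAY),None,fx=S,fy=S,interpolation=cv2.INTER_CUBIC)
    th,m=cv2.threshold(g,0,255,cv2.THRESH_BINARY_INV+cv2.THRESH_OTSU)
    k=max(cv2.findContours(m,cv2.RETR_EXTERNAL,cv2.CHAIN_APPROX_NONE)[0],key=cv2.contourArea)
    (ex,ey),ax,an=cv2.fitEllipse(k); u,v=(ex+.5)/S-.5+x0,(ey+.5)/S-.5+y0
    print(n,"disk",u.__round__(2),v.__round__(2),np.round(np.array(ax)/S,1),an,p2w(n,u,v,.05).round(4), "tip pred",w2p(n,(.555,-.081,.112)).round(2))
    crop(im,"z"+n,int(c[0])-20,int(c[1])-25,40,40,9)
a=np.hstack([cv2.imread("pics/ztop.png"),cv2.imread("pics/zscene.png")]);cv2.imwrite("pics/z.png",a)
E
```

```text
top disk 306.61 216.72 [19.6 20. ] 42.83354187011719 [ 0.5541 -0.0814  0.05  ] tip pred [306.01 214.97]
scene disk 335.86 203.4 [19.1 21.1] 93.06360626220703 [ 0.5525 -0.0808  0.05  ] tip pred [336.24 192.89]
```

View pics/z.png

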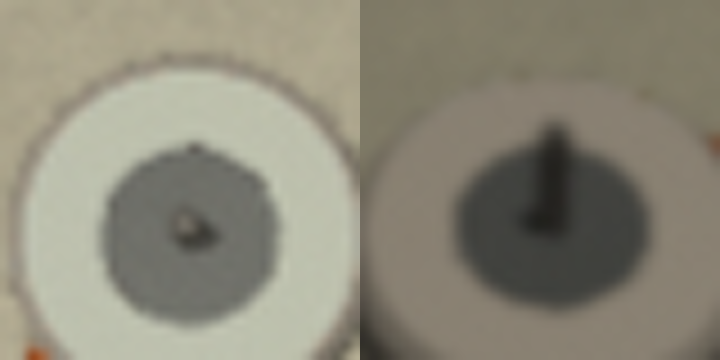

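```bash
cat > meas.py <<'E'
from h import *
import sys
def mat():
    px=[(31,143),(360,40),(436,291),(104,399)]; return [p2w("top",155+(x+.5)/4-.5,170+(y+.5)/4-.5,.003) for x,y in px]
C=np.array(mat()); cen=C.mean(0)
def run():
    for n,th in(("top",75),("scene",45)):
        im=capture(n); S=6
        pts=np.array([w2p(n,cen+(p-cen)*.97+[0,0,.0]) for p in C])
        x0,y0=np.floor(pts.min(0)).astype(int)-6; x1,y1=np.ceil(pts.max(0)).astype(int)+6
        c=cv2.resize(im[y0:y1,x0:x1],None,fx=S,fy=S,interpolation=cv2.INTER_CUBIC)
        m=(c.max(2)>th).astype(np.uint8)*255; pm=np.zeros_like(m)
        cv2.fillPoly(pm,[((pts-[x0,y0]+.5)*S).astype(np.int32)],255)
        hs=cv2.cvtColor(c,cv2.COLOR_RGB2HSV)
        for k in cv2.findContours(m&pm,cv2.RETR_EXTERNAL,cv2.CHAIN_APPROX_NONE)[0]:
            a=cv2.contourArea(k)/S/S
            if a<25: continue
            M=cv2.moments(k); u,v=(M["m10"]/M["m00"]+.5)/S-.5+x0,(M["m01"]/M["m00"]+.5)/S-.5+y0
            mm=np.zeros_like(m); cv2.drawContours(mm,[k],-1,255,-1); h=cv2.mean(hs,mm)[:3]
            print(n,int(a),"px",round(u,1),round(v,1),"hsv",np.int32(h),p2w(n,u,v,.013)[:2].round(4))
        b=blobs(n,im,"orange",w2p(n,(.6,.0435,.02)),18)
        print(n,"collar",[p2w(n,x[1],x[2],.02)[:2].round(4) for x in b[:1]])
    s=env.read_state();print(s["clock"],s["ee_pos"].round(4))
if __name__=="__main__": print("mat",C[:,:2].round(3).tolist()); run()
E
python3 meas.py
```

```text
mat [[0.593, 0.457], [0.694, 0.154], [0.461, 0.077], [0.358, 0.378]]
top 40 px 187.4 251.3 hsv [ 24  32 129] [0.4242 0.3533]
top 42 px 196.7 228.0 hsv [19 33 99] [0.5098 0.3232]
top 193 px 242.9 231.2 hsv [ 15  31 145] [0.5005 0.1529]
top 54 px 223.5 218.1 hsv [ 13  24 103] [0.5478 0.2259]
top 147 px 234.4 196.8 hsv [ 23 170 150] [0.6275 0.1883]
top collar [array([0.5997, 0.0427])]
scene 196 px 419.1 233.2 hsv [ 22 244 104] [0.6291 0.1885]
scene 48 px 428.3 207.8 hsv [ 7 22 55] [0.53   0.2281]
scene 50 px 456.7 201.0 hsv [19 36 61] [0.4972 0.3265]
scene 205 px 405.2 200.1 hsv [14 34 87] [0.5022 0.1532]
scene 76 px 462.7 184.9 hsv [18 44 82] [0.4278 0.3574]
scene collar [array([0.6005, 0.0443])]
9.95 [0.4904 0.2962 0.2175]
```

```bash
python3 -m crank '0 0 0 -.0455 -.0284 0 .085;0 0 0 0 0 .06 .085;0 0 0 0 0 .06 .085;0 0 0 0 0 .06 .085;0 0 0 0 0 0 .085'
python3 -m crank '0 0 0 0 0 .02 .085;0 0 0 0 0 .017 .085;0 0 0 0 0 0 .085;0 0 0 0 0 0 .085'
python3 -m crank '0 0 0 0 0 0 .045;0 0 0 0 0 0 .045;0 0 0 0 0 0 .045;0 0 0 0 0 0 .045;0 0 0 0 0 0 .045'
```

```text
clock: 10.58
ee_pos: [0.4588, 0.2498, 0.0339]
orientation: [-0.001, 0.708, 0.706, -0.005]
ft_force: [-0.4, 0.1, 0.7]
finger_gap: 0.0848
grasp_force: 0.0
clock: 11.08
ee_pos: [0.4619, 0.253, 0.0015]
orientation: [0.0, 0.707, 0.707, 0.001]
ft_force: [0.3, -0.2, 0.3]
finger_gap: 0.0849
grasp_force: 0.0
clock: 11.7
ee_pos: [0.4616, 0.2531, 0.0014]
orientation: [0.0, 0.707, 0.707, 0.001]
ft_force: [-1.5, -0.3, 7.7]
finger_gap: 0.0602
grasp_force: 47.8
```

```bash
python3 -m crank '0 0 0 0 0 -.01 .045;0 0 0 0 0 -.03 .045;0 0 0 0 0 -.05 .045;0 0 0 0 0 -.055 .045;0 0 0 0 0 0 .045' | grep -E 'pos|gap|force'
python3 -m crank '0 0 0 -.0474 .01334 0 .045;0 0 0 -.0474 .01334 0 .045;0 0 0 -.0474 .01334 0 .045;0 0 0 -.0474 .01334 0 .045'  | grep -E 'pos|gap|force'
python3 -m crank '0 0 0 -.0474 .01334 0 .045;0 0 0 -.0474 .01334 0 .045;0 0 0 -.0474 .01334 0 .045;0 0 0 0 0 0 .045;0 0 0 0 0 0 .045' 
python3 meas.py; python3 - <<'E'
from h import *
t=capture("scene");crop(t,"p1",275,130,120,100,6)
E
```

```text
ee_pos: [0.4636, 0.254, 0.1494]
ft_force: [-0.6, -0.3, -1.0]
finger_gap: 0.06
grasp_force: 67.7
ee_pos: [0.5138, 0.0619, 0.1447]
ft_force: [0.5, -0.5, -0.4]
finger_gap: 0.0601
grasp_force: 67.7
clock: 13.45
ee_pos: [0.5534, -0.0783, 0.1445]
orientation: [-0.001, 0.707, 0.707, -0.0]
ft_force: [-0.1, 0.7, -0.8]
finger_gap: 0.0597
grasp_force: 67.7
mat [[0.593, 0.457], [0.694, 0.154], [0.461, 0.077], [0.358, 0.378]]
top 70 px 186.3 250.9 hsv [ 23  34 127] [0.4255 0.3574]
top 44 px 196.6 228.0 hsv [ 20  33 102] [0.5099 0.3234]
top 193 px 242.9 231.2 hsv [ 14  30 149] [0.5005 0.153 ]
top 55 px 223.5 218.1 hsv [ 12  24 106] [0.5478 0.226 ]
top 148 px 234.4 196.7 hsv [ 23 171 154] [0.6276 0.1884]
top collar [array([0.5997, 0.0426])]
scene 194 px 419.1 233.2 hsv [ 22 244 103] [0.629  0.1885]
scene 48 px 428.4 207.8 hsv [ 8 21 54] [0.5297 0.2282]
scene 49 px 456.7 201.0 hsv [19 36 60] [0.4972 0.3265]
scene 204 px 405.2 200.1 hsv [14 34 86] [0.5022 0.1532]
scene 76 px 462.7 184.9 hsv [18 44 81] [0.4278 0.3575]
scene collar [array([0.6003, 0.0444])]
13.55 [ 0.5537 -0.077   0.1447]
```

View pics/p1.png

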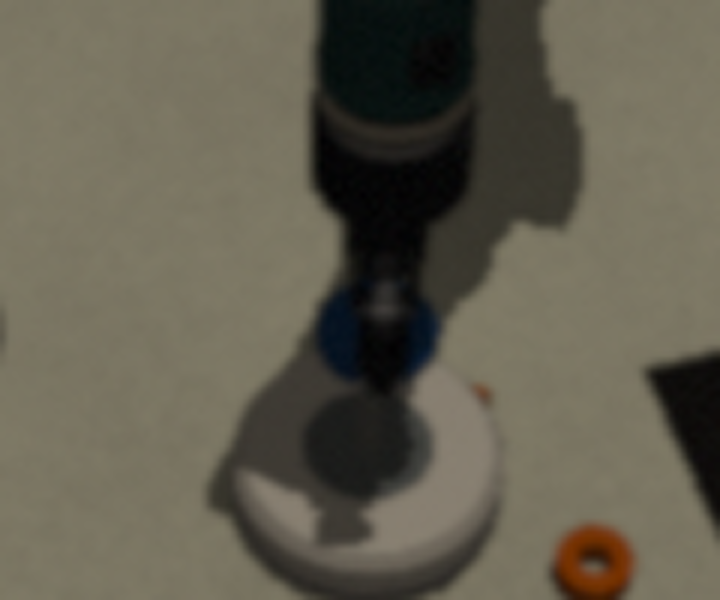

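The ring is held level above the stand. I'll measure its centre in hand against the arbor.

```bash
cat > hand.py <<'E'
from h import *
import sys
# in-hand object: hull centroid of colour from scene camera at height z(top face rel TCP given)
col=sys.argv[1]; s=env.read_state(); p=s["ee_pos"]; z=p[2]+float(sys.argv[2])
im=capture("scene"); q=w2p("scene",(p[0],p[1],z)); HSV["blue"]=((95,100,30),(130,255,255)); HSV["yellow"]=((18,120,50),(35,255,255)); HSV["orange"]=((3,150,60),(18,255,255))
b=blobs("scene",im,col,q,18)
S=8;r=18;x0,y0=int(q[0]-r),int(q[1]-r)
c=cv2.resize(im[y0:y0+2*r,x0:x0+2*r],None,fx=S,fy=S,interpolation=cv2.INTER_CUBIC)
m=cv2.inRange(cv2.cvtColor(c,cv2.COLOR_RGB2HSV),*HSV[col]); ys,xs=np.nonzero(m)
lo,hi=np.percentile(xs,[.3,99.7]); u=((lo+hi)/2+.5)/S-.5+x0
print(p.round(4),"gap",s["finger_gap"].round(4),"px width",round((hi-lo)/S,1),"y of hull centre",p2w("scene",u,q[1],z-.005).round(4),"hull",[p2w("scene",u,v,z).round(4)[:2] for a,u,v in b[:2]])
E
python3 hand.py blue .0116
```

```text
Traceback (most recent call last):
  File "hand.py", line 11, in <module>
    print(p.round(4),"gap",s["finger_gap"].round(4),"px width",round((hi-lo)/S,1),"y of hull centre",p2w("scene",u,q[1],z-.005).round(4),"hull",[p2w("scene",u,v,z).round(4)[:2] for a,u,v in b[:2]])
                           ^^^^^^^^^^^^^^^^^^^^^
AttributeError: 'float' object has no attribute 'round'
```

```bash
sed -i 's/s\["finger_gap"\].round(4)/round(s["finger_gap"],4)/' hand.py; python3 hand.py blue .0116
```

```text
[ 0.554  -0.0771  0.145 ] gap 0.0599 px width 19.0 y of hull centre [ 0.5503 -0.0785  0.1516] hull [array([ 0.561 , -0.0978]), array([ 0.5605, -0.0559])]
```

```bash
python3 -m crank '0 0 0 -.002 .001 .02 .045;0 0 0 0 0 .015 .045;0 0 0 0 0 .01 .045;0 0 0 0 0 .005 .045;0 0 0 0 0 0 .045'
```

```text
clock: 14.32
ee_pos: [0.5554, -0.081, 0.0951]
orientation: [-0.0, 0.707, 0.707, -0.0]
ft_force: [0.1, 0.0, -0.4]
finger_gap: 0.06
grasp_force: 67.7
```

```bash
python3 -m crank '0 0 0 0 0 .015 .045;0 0 0 0 0 .015 .045;0 0 0 0 0 .01 .045;0 0 0 0 0 .006 .045;0 0 0 0 0 0 .045'
python3 -m crank '0 0 0 0 0 .002 .045;0 0 0 0 0 0 .045;0 0 0 0 0 0 .045'
```

```text
clock: 14.95
ee_pos: [0.5557, -0.0813, 0.0491]
orientation: [0.0, 0.707, 0.707, 0.0]
ft_force: [-0.5, 0.1, -1.6]
finger_gap: 0.0602
grasp_force: 67.7
clock: 15.32
ee_pos: [0.5559, -0.0813, 0.0487]
orientation: [0.0, 0.707, 0.707, 0.001]
ft_force: [-2.4, 0.2, 10.6]
finger_gap: 0.0602
grasp_force: 69.0
```

```bash
python3 -m crank '0 0 0 0 0 0 .07;0 0 0 0 0 0 .085;0 0 0 0 0 0 .085;0 0 0 0 0 -.03 .085;0 0 0 0 0 -.05 .085'
python3 -m crank '0 0 0 0 0 -.04 .085;0 0 0 .0469 -.0109 0 .085;0 0 0 .0469 -.0109 0 .085;0 0 0 .0469 -.0109 0 .085;0 0 0 .0469 -.0109 0 .085' >/dev/null
python3 -m crank '0 0 0 .0469 -.0109 .0 .085;0 0 0 0 0 .04 .085;0 0 0 0 0 0 .085;0 0 0 0 0 0 .085'; python3 meas.py | grep -E "top 19|scene 20|blue|^[0-9]"
```

```text
clock: 15.95
ee_pos: [0.5541, -0.0807, 0.1266]
orientation: [-0.002, 0.707, 0.707, -0.001]
ft_force: [0.8, 0.4, 0.3]
finger_gap: 0.0849
grasp_force: 0.0
clock: 17.08
ee_pos: [0.5015, 0.1523, 0.1279]
orientation: [0.0, 0.708, 0.706, -0.0]
ft_force: [1.0, -0.4, 0.3]
finger_gap: 0.085
grasp_force: 0.0
17.175 [0.5021 0.1524 0.1284]
```

```bash
python3 -m crank '0 0 0 0 0 .04 .085;0 0 0 0 0 .04 .085;0 0 0 0 0 .03 .085;0 0 0 0 0 .0165 .085;0 0 0 0 0 0 .085'|grep -E 'pos|ft'
python3 -m crank '0 0 0 0 0 0 .085;0 0 0 0 0 0 .04;0 0 0 0 0 0 .04;0 0 0 0 0 0 .04;0 0 0 0 0 0 .04'
python3 -m crank '0 0 0 0 0 0 .04;0 0 0 0 0 0 .04'
python3 - <<'E'
from h import *
HSV["blue"]=((95,100,30),(130,255,255))
for n in("top","scene"):
    im=capture(n); b=blobs(n,im,"blue",w2p(n,(.555,-.081,.06)),18); print(n,[(round(x[0]),p2w(n,x[1],x[2],.06).round(4)) for x in b[:2]])
E
```

```text
ee_pos: [0.5013, 0.1529, 0.0007]
ft_force: [0.4, 0.3, -0.2]
clock: 18.42
ee_pos: [0.5016, 0.1538, 0.0026]
orientation: [0.0, 0.707, 0.707, 0.001]
ft_force: [-2.8, -0.0, 13.0]
finger_gap: 0.0527
grasp_force: 60.1
clock: 18.68
ee_pos: [0.5016, 0.1538, 0.0026]
orientation: [0.0, 0.707, 0.707, 0.001]
ft_force: [-1.5, 0.0, 14.0]
finger_gap: 0.0532
grasp_force: 60.2
top [(217, array([ 0.5557, -0.0834,  0.06  ]))]
scene [(230, array([ 0.5598, -0.082 ,  0.06  ]))]
```

```bash
python3 -m crank '0 0 0 0 0 -.01 .04;0 0 0 0 0 -.03 .04;0 0 0 0 0 -.05 .04;0 0 0 0 0 -.055 .04;0 0 0 -.0468 .0107 0 .04' | grep -E 'pos|gap|force'
python3 -m crank '0 0 0 -.0468 .0107 0 .04;0 0 0 -.0468 .0107 0 .04;0 0 0 -.0468 .0107 0 .04;0 0 0 -.0468 .0107 0 .04;0 0 0 0 0 0 .04'  | grep -E 'pos|gap|force'
python3 -m crank '0 0 0 0 0 0 .04;0 0 0 0 0 0 .04;0 0 0 0 0 0 .04'
python3 - <<'E'
from h import *
t=capture("scene");crop(t,"p2",290,140,90,80,7)
E
python3 meas.py
```

```text
ee_pos: [0.5139, 0.1131, 0.1495]
ft_force: [1.6, -1.3, -1.5]
finger_gap: 0.053
grasp_force: 63.0
ee_pos: [0.555, -0.0861, 0.1469]
ft_force: [-0.2, 0.4, -0.9]
finger_gap: 0.0529
grasp_force: 63.0
clock: 20.4
ee_pos: [0.5543, -0.0789, 0.1457]
orientation: [-0.0, 0.706, 0.708, 0.0]
ft_force: [-0.6, -0.7, 0.3]
finger_gap: 0.053
grasp_force: 63.0
mat [[0.593, 0.457], [0.694, 0.154], [0.461, 0.077], [0.358, 0.378]]
top 70 px 186.3 250.9 hsv [ 23  34 127] [0.4255 0.3574]
top 44 px 196.6 228.0 hsv [ 20  33 103] [0.5099 0.3234]
top 55 px 223.5 218.1 hsv [ 12  24 106] [0.5478 0.226 ]
top 148 px 234.4 196.7 hsv [ 23 171 155] [0.6276 0.1884]
top collar [array([0.5997, 0.0426])]
scene 194 px 419.1 233.2 hsv [ 22 245 103] [0.6291 0.1885]
scene 49 px 428.4 207.8 hsv [ 7 22 54] [0.5297 0.2282]
scene 49 px 456.7 201.0 hsv [19 36 61] [0.4972 0.3265]
scene 76 px 462.7 184.9 hsv [18 44 81] [0.4278 0.3575]
scene collar [array([0.6005, 0.0443])]
20.55 [ 0.5544 -0.0797  0.1458]
```

View pics/p2.png

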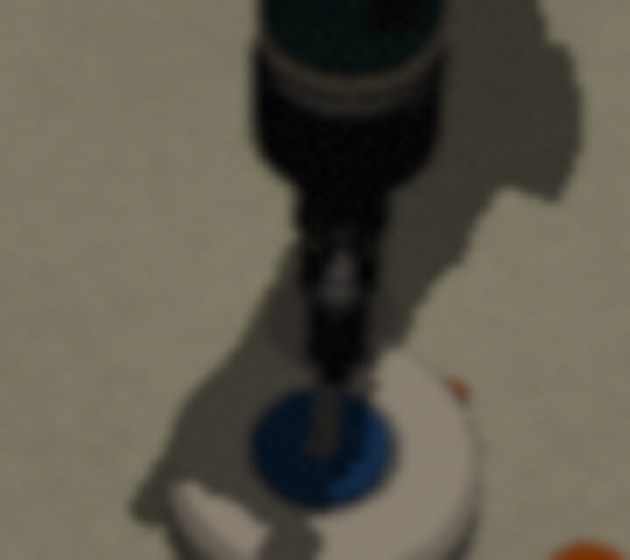

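Blue is flat on the stand with the arbor through it at (325,420). The grey ring is held above, so I'll lower it.

```bash
python3 -m crank '0 0 0 -.0005 .0006 .02 .04;0 0 0 0 0 .015 .04;0 0 0 0 0 .01 .04;0 0 0 0 0 .005 .04;0 0 0 0 0 0 .04'
python3 -m crank '0 0 0 0 0 .015 .04;0 0 0 0 0 .013 .04;0 0 0 0 0 .006 .04;0 0 0 0 0 0.002 .04;0 0 0 0 0 0 .04'
```

```text
clock: 21.18
ee_pos: [0.555, -0.0811, 0.0956]
orientation: [-0.0, 0.707, 0.707, -0.0]
ft_force: [0.9, 0.1, 0.3]
finger_gap: 0.0529
grasp_force: 63.0
clock: 21.8
ee_pos: [0.555, -0.0811, 0.0599]
orientation: [-0.0, 0.707, 0.707, 0.0]
ft_force: [0.9, -0.5, -0.2]
finger_gap: 0.0529
grasp_force: 63.0
```

```bash
python3 -m crank '0 0 0 0 0 0.0015 .04;0 0 0 0 0 0 .04;0 0 0 0 0 0 .07;0 0 0 0 0 0 .085;0 0 0 0 0 0 .085' | grep -E 'pos|gap|force'
python3 -m crank '0 0 0 0 0 -.03 .085;0 0 0 0 0 -.05 .085;0 0 0 0 0 -.03 .085;0 0 0 .0449 .0122 0 .085;0 0 0 .0449 .0122 0 .085' >/dev/null
python3 -m crank '0 0 0 .0449 .0122 0 .085;0 0 0 .0449 .0122 0 .085;0 0 0 .0449 .0122 0 .085;0 0 0 .0449 .0122 0 .085;0 0 0 0 0 0 .085'
python3 -m crank '0 0 0 0 0 0.04 .085;0 0 0 0 0 0 .085'
python3 meas.py | grep -E "hsv \[ ?2|^[0-9]|bottle"; python3 - <<'E'
from h import *
crop(capture("scene"),"p3",290,145,90,80,7)
E
```

```text
ee_pos: [0.5551, -0.081, 0.0581]
ft_force: [1.2, -0.2, 0.9]
finger_gap: 0.085
grasp_force: 0.0
clock: 23.68
ee_pos: [0.6285, 0.1951, 0.1674]
orientation: [-0.001, 0.704, 0.71, 0.001]
ft_force: [0.3, -0.2, -0.0]
finger_gap: 0.0849
grasp_force: 0.0
clock: 23.92
ee_pos: [0.6254, 0.1869, 0.1256]
orientation: [-0.002, 0.708, 0.707, -0.003]
ft_force: [-0.0, -1.1, -0.4]
finger_gap: 0.0852
grasp_force: 0.0
top 127 px 234.5 196.9 hsv [ 21 161 102] [0.627  0.1883]
scene 175 px 419.7 233.5 hsv [ 21 244  70] [0.6301 0.1901]
24.025 [0.6282 0.187  0.1285]
```

View pics/p3.png

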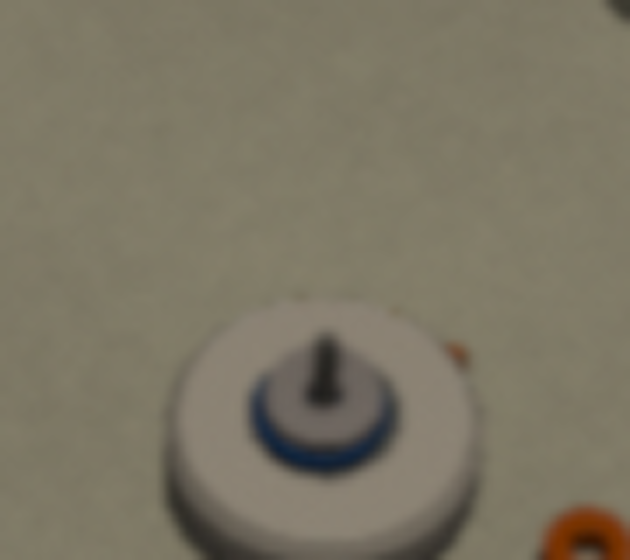

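Both rings are flat on the arbor. Next, yellow.

```bash
python3 -m crank '0 0 0 0 0 .04 .075;0 0 0 0 0 .04 .075;0 0 0 0 0 .03 .075;0 0 0 0 0 .0155 .075;0 0 0 0 0 0 .075'|grep -E 'pos|ft'
python3 -m crank '0 0 0 0 0 0 .075;0 0 0 0 0 0 .035;0 0 0 0 0 0 .035;0 0 0 0 0 0 .035;0 0 0 0 0 0 .035'
python3 -m crank '0 0 0 0 0 0 .035;0 0 0 0 0 -.01 .035;0 0 0 0 0 -.03 .035;0 0 0 0 0 -.05 .035;0 0 0 0 0 -.06 .035'
```

```text
ee_pos: [0.6286, 0.188, 0.003]
ft_force: [-0.4, 0.1, 0.5]
clock: 25.32
ee_pos: [0.6291, 0.1886, 0.0048]
orientation: [0.0, 0.707, 0.707, 0.001]
ft_force: [-2.0, -0.6, 8.1]
finger_gap: 0.0449
grasp_force: 59.8
clock: 25.95
ee_pos: [0.6274, 0.1884, 0.1538]
orientation: [-0.0, 0.707, 0.707, -0.001]
ft_force: [0.3, 0.7, -0.5]
finger_gap: 0.0445
grasp_force: 61.3
```

```bash
python3 -m crank '0 0 0 -.0449 -.0122 0 .035;0 0 0 -.0449 -.0122 0 .035;0 0 0 -.0449 -.0122 0 .035;0 0 0 -.0449 -.0122 0 .035;0 0 0 -.0449 -.0122 0 .035' | grep -E 'pos|gap|force'
python3 -m crank '0 0 0 -.0449 -.0122 0 .035;0 0 0 0 0 0 .035;0 0 0 0 0 0 .035;0 0 0 0 0 0 .035;0 0 0 0 0 0 .035'
python3 hand.py yellow .0082;python3 meas.py | grep -E " 7. px|44 px|49 px|collar|^[0-9]"
```

```text
ee_pos: [0.5668, -0.0375, 0.1534]
ft_force: [0.5, -1.3, -0.3]
finger_gap: 0.0449
grasp_force: 61.3
clock: 27.2
ee_pos: [0.5555, -0.0795, 0.1527]
orientation: [-0.0, 0.706, 0.708, 0.0]
ft_force: [-0.3, 0.1, 0.4]
finger_gap: 0.0445
grasp_force: 61.3
[ 0.5555 -0.0795  0.1527] gap 0.0445 px width 15.9 y of hull centre [ 0.5517 -0.0795  0.1559] hull [array([ 0.561 , -0.0968]), array([ 0.5601, -0.0603])]
top 71 px 186.3 250.9 hsv [ 22  34 127] [0.4255 0.3574]
top 44 px 196.7 228.0 hsv [ 20  33 103] [0.5099 0.3233]
top collar [array([0.5997, 0.0426])]
scene 49 px 428.4 207.8 hsv [ 7 22 55] [0.5297 0.2283]
scene 49 px 456.7 201.0 hsv [19 36 61] [0.4972 0.3265]
scene 76 px 462.7 184.9 hsv [18 44 81] [0.4278 0.3574]
scene collar [array([0.6004, 0.0443])]
27.35 [ 0.5552 -0.0803  0.1527]
```

Centred within 1 mm, so I'll lower it.

```bash
python3 -m crank '0 0 0 -.0005 0 .02 .035;0 0 0 0 0 .02 .035;0 0 0 0 0 .01 .035;0 0 0 0 0 0 .035' | grep -E 'pos|gap|ft'
python3 -m crank '0 0 0 0 0 .015 .035;0 0 0 0 0 .01 .035;0 0 0 0 0 .005 .035;0 0 0 0 0 0 .035;0 0 0 0 0 .0025 .035' | grep -E 'pos|gap|ft'
python3 -m crank '0 0 0 0 0 0 .035;0 0 0 0 0 0 .06;0 0 0 0 0 0 .075;0 0 0 0 0 0 .075;0 0 0 0 0 0 .075' | grep -E 'pos|gap|ft'
```

```text
ee_pos: [0.5547, -0.0814, 0.1023]
ft_force: [-0.5, 0.1, -1.1]
finger_gap: 0.0443
ee_pos: [0.5554, -0.0817, 0.0716]
ft_force: [-4.3, 1.9, 25.5]
finger_gap: 0.0442
ee_pos: [0.5551, -0.0815, 0.0702]
ft_force: [0.5, -0.1, -0.2]
finger_gap: 0.0747
```

```bash
python3 -m crank '0 0 0 0 0 -.03 .07;0 0 0 0 0 -.06 .07;0 0 0 .0488 -.0143 0 .07;0 0 0 .0488 -.0143 0 .07;0 0 0 .0488 -.0143 0 .07' >/dev/null
python3 -m crank '0 0 0 .0488 -.0143 0 .06;0 0 0 .0488 -.0143 0 .06;0 0 0 .0488 -.0143 0 .06;0 0 0 .0488 -.0143 0 .06;0 0 0 .0488 -.0143 0 .06' >/dev/null
python3 -m crank '0 0 0 .0488 -.0143 0 .06;0 0 0 0 0 0.04 .06;0 0 0 0 0 0.03 .06;0 0 0 0 0 0 .06;0 0 0 0 0 0 .06'
python3 meas.py; python3 - <<'E'
from h import *
crop(capture("scene"),"p4",290,145,200,80,4)
E
```

```text
clock: 30.98
ee_pos: [0.4272, 0.3576, 0.0911]
orientation: [0.0, 0.707, 0.707, 0.001]
ft_force: [0.0, -0.5, 1.1]
finger_gap: 0.0599
grasp_force: 0.0
mat [[0.593, 0.457], [0.694, 0.154], [0.461, 0.077], [0.358, 0.378]]
top 50 px 186.5 251.0 hsv [20 42 72] [0.425  0.3566]
top 42 px 196.7 228.0 hsv [19 33 98] [0.5098 0.3233]
top 54 px 223.5 218.1 hsv [ 12  24 103] [0.5477 0.226 ]
top collar [array([0.5997, 0.0427])]
scene 50 px 428.4 207.8 hsv [ 8 22 55] [0.5298 0.2282]
scene 50 px 456.7 201.0 hsv [19 35 61] [0.4974 0.3264]
scene 54 px 462.6 185.3 hsv [17 45 50] [0.4295 0.3566]
scene collar [array([0.6006, 0.0443])]
31.075 [0.4275 0.358  0.0916]
```

View pics/p4.png

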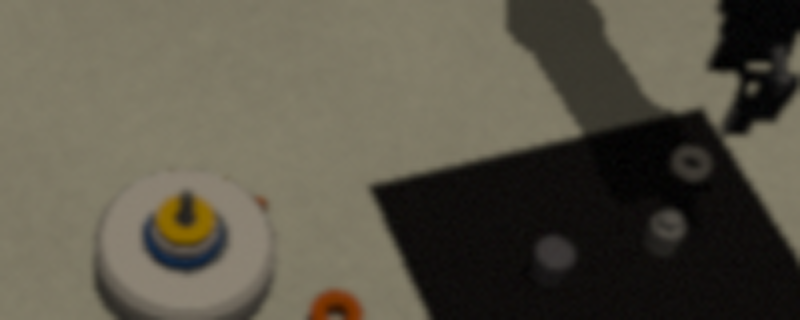

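```bash
python3 -m crank '0 0 0 0 -.0007 .04 .06;0 0 0 0 0 .03 .06;0 0 0 0 0 .0165 .06;0 0 0 0 0 0 .06;0 0 0 0 0 0 .06'|grep -E 'pos|ft'
python3 -m crank '0 0 0 0 0 0 .02;0 0 0 0 0 0 .02;0 0 0 0 0 0 .02;0 0 0 0 0 0 .02;0 0 0 0 0 0 .02'
python3 -m crank '0 0 0 0 0 0 .02;0 0 0 0 0 -.01 .02;0 0 0 0 0 -.03 .02;0 0 0 0 0 -.05 .02;0 0 0 0 0 -.06 .02'
```

```text
ee_pos: [0.4266, 0.3581, 0.0048]
ft_force: [-0.0, 0.2, 0.8]
clock: 32.38
ee_pos: [0.4262, 0.3582, 0.0052]
orientation: [-0.0, 0.707, 0.707, 0.001]
ft_force: [-1.0, 0.4, 6.6]
finger_gap: 0.0288
grasp_force: 58.6
clock: 33.0
ee_pos: [0.4249, 0.3573, 0.1551]
orientation: [0.0, 0.707, 0.707, -0.001]
ft_force: [0.8, 1.1, -0.1]
finger_gap: 0.0284
grasp_force: 59.3
```

```bash
python3 -m crank '0 0 0 -.0487 .0144 0 .02;0 0 0 -.0487 .0144 0 .02;0 0 0 -.0487 .0144 0 .02;0 0 0 -.0487 .0144 0 .02;0 0 0 -.0487 .0144 0 .02' | grep -E 'gap|force'
python3 -m crank '0 0 0 -.0487 .0144 0 .02;0 0 0 -.0487 .0144 0 .02;0 0 0 -.0487 .0144 0 .02;0 0 0 -.0487 .0144 0 .02;0 0 0 0 0 0 .02'|grep -E 'gap|force'
python3 -m crank '0 0 0 0 0 0 .02;0 0 0 0 0 0 .02;0 0 0 0 0 0 .02;0 0 0 0 0 0 .02'
python3 meas.py | grep -E "px|collar|^[0-9]"
python3 - <<'E'
from h import *
crop(capture("scene"),"p5",300,145,70,70,8)
E
```

```text
ft_force: [0.9, -1.3, -0.3]
finger_gap: 0.0284
grasp_force: 59.3
ft_force: [0.1, 1.3, -1.1]
finger_gap: 0.029
grasp_force: 59.3
clock: 34.75
ee_pos: [0.5552, -0.0796, 0.1538]
orientation: [-0.0, 0.707, 0.708, 0.0]
ft_force: [0.1, 1.3, 0.1]
finger_gap: 0.0285
grasp_force: 59.3
top 44 px 196.6 228.0 hsv [ 20  33 103] [0.5099 0.3234]
top 55 px 223.5 218.1 hsv [ 12  24 107] [0.5478 0.226 ]
top collar [array([0.5997, 0.0426])]
scene 49 px 428.4 207.8 hsv [ 8 22 54] [0.5298 0.2282]
scene 49 px 456.7 201.0 hsv [19 35 61] [0.4972 0.3265]
scene collar [array([0.6004, 0.0444])]
34.85 [ 0.5553 -0.0801  0.1538]
```

View pics/p5.png

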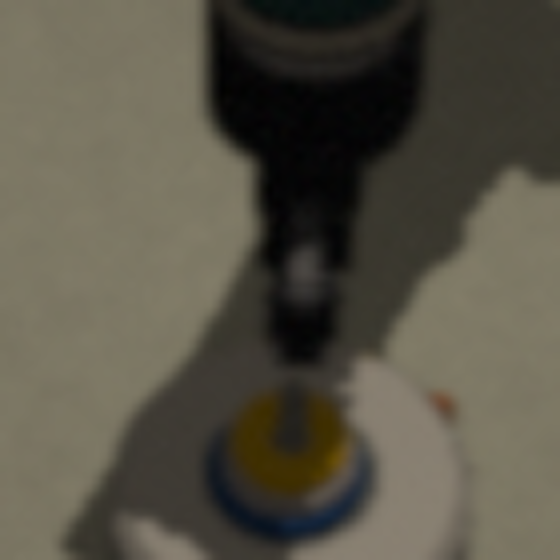

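```bash
python3 -m crank '0 0 0 -.0003 0 .02 .02;0 0 0 0 0 .02 .02;0 0 0 0 0 .01 .02;0 0 0 0 0 0 .02' | grep -E 'pos|gap|ft'
python3 -m crank '0 0 0 0 0 .012 .02;0 0 0 0 0 .007 .02;0 0 0 0 0 .0025 .02;0 0 0 0 0 0 .02;0 0 0 0 0 .0015 .02' | grep -E 'pos|gap|ft'
python3 -m crank '0 0 0 0 0 0 .02;0 0 0 0 0 0 .05;0 0 0 0 0 0 .065;0 0 0 0 0 0 .065;0 0 0 0 0 0 .065' | grep -E 'pos|gap|ft'
```

```text
ee_pos: [0.5549, -0.0809, 0.1033]
ft_force: [-0.2, 0.0, 0.3]
finger_gap: 0.0285
ee_pos: [0.5555, -0.0811, 0.082]
ft_force: [-3.7, 1.4, 19.9]
finger_gap: 0.0283
ee_pos: [0.5553, -0.0809, 0.0806]
ft_force: [0.4, 0.6, 0.3]
finger_gap: 0.0647
```

```bash
python3 -m crank '0 0 0 0 0 -.03 .07;0 0 0 0 0 -.055 .07;0 0 0 .0416 .0149 0 .07;0 0 0 .0416 .0149 0 .07;0 0 0 .0416 .0149 0 .07' >/dev/null
python3 -m crank '0 0 0 0 0 0.05 .07;0 0 0 0 0 .03 .07;0 0 0 0 0 0 .07;0 0 0 0 0 0 .07;0 0 0 0 0 0 .07'
python3 meas.py | grep -E "collar|^[0-9]"
python3 - <<'E'
from h import *
crop(capture("scene"),"p6",290,140,110,90,6)
E
```

```text
clock: 37.9
ee_pos: [0.6012, 0.0436, 0.0874]
orientation: [0.001, 0.707, 0.707, 0.001]
ft_force: [-0.3, 0.1, 0.1]
finger_gap: 0.0697
grasp_force: 0.0
top collar []
scene collar []
38.0 [0.6009 0.0438 0.0871]
```

View pics/p6.png

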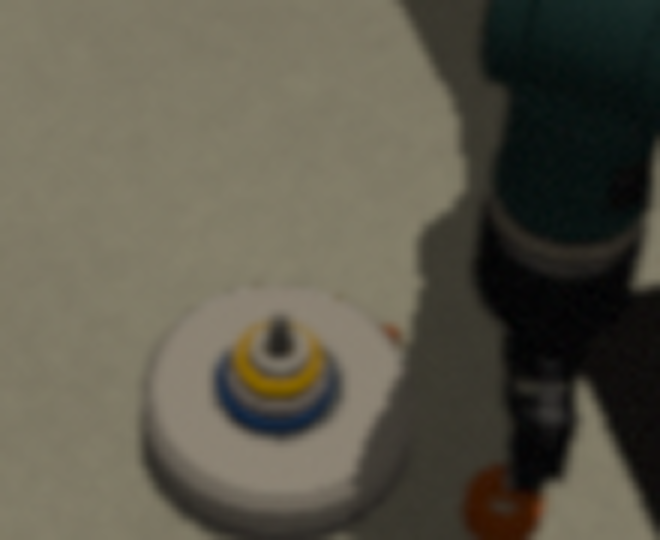

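All four rings are flat in order, and the collar hasn't moved (scene px 374,224). Grasping it now.

```bash
python3 -m crank '0 0 0 0 0 .04 .07;0 0 0 0 0 .03 .07;0 0 0 0 0 .0086 .07;0 0 0 0 0 0 .07;0 0 0 0 0 0 .07'|grep -E 'pos|ft'
python3 -m crank '0 0 0 0 0 0 .03;0 0 0 0 0 0 .03;0 0 0 0 0 0 .03;0 0 0 0 0 0 .03;0 0 0 0 0 0 .03'
python3 -m crank '0 0 0 0 0 0 .03;0 0 0 0 0 -.01 .03;0 0 0 0 0 -.03 .03;0 0 0 0 0 -.05 .03;0 0 0 0 0 -.06 .03'|grep -E 'pos|gap'
python3 -m crank '0 0 0 -.0415 -.0151 0 .03;0 0 0 -.0415 -.0151 0 .03;0 0 0 -.0415 -.0151 0 .03;0 0 0 0 0 0 .03;0 0 0 0 0 0 .03'|grep -E 'pos|gap'
python3 -m crank '0 0 0 0 0 0 .03;0 0 0 0 0 0 .03'|grep -E 'pos|gap'
python3 hand.py orange .013
```

```text
ee_pos: [0.601, 0.0438, 0.0084]
ft_force: [-0.2, -0.1, 0.0]
clock: 39.3
ee_pos: [0.6007, 0.0439, 0.0087]
orientation: [0.0, 0.707, 0.707, 0.001]
ft_force: [-1.7, 0.4, 6.8]
finger_gap: 0.0409
grasp_force: 59.9
ee_pos: [0.5991, 0.044, 0.1584]
finger_gap: 0.0407
ee_pos: [0.5548, -0.0802, 0.1576]
finger_gap: 0.0408
ee_pos: [0.5551, -0.0793, 0.1571]
finger_gap: 0.0409Traceback (most recent call last):
  File "hand.py", line 10, in <module>
    lo,hi=np.percentile(xs,[.3,99.7]); u=((lo+hi)/2+.5)/S-.5+x0
          ~~~~~~~~~~~~~^^^^^^^^^^^^^^
    return _quantile_unchecked(
        a, q, axis, out, overwrite_input, method, keepdims, weights)
    return _ureduce(a,
                    func=_quantile_ureduce_func,
    ...<5 lines>...
                    overwrite_input=overwrite_input,
                    method=method)
    r = func(a, **kwargs)
    result = _quantile(arr,
                       quantiles=q,
    ...<2 lines>...
                       out=out,
                       weights=wgt)
    previous = arr[previous_indexes]
               ~~~^^^^^^^^^^^^^^^^^^
IndexError: index 0 is out of bounds for axis 0 with size 0
```

```bash
python3 -m crank '0 0 0 -.0007 0 .02 .03;0 0 0 0 0 .015 .03;0 0 0 0 0 .01 .03;0 0 0 0 0 0 .03' | grep -E 'pos|gap|ft'
python3 -m crank '0 0 0 0 0 .007 .03;0 0 0 0 0 .005 .03;0 0 0 0 0 0 .03;0 0 0 0 0 .002 .03;0 0 0 0 0 0 .03' | grep -E 'pos|gap|ft'
```

```text
ee_pos: [0.5541, -0.0812, 0.1114]
ft_force: [-0.0, -0.7, -1.0]
finger_gap: 0.0408
ee_pos: [0.5549, -0.0814, 0.0987]
ft_force: [-1.5, 0.9, 3.3]
finger_gap: 0.0411
```

```bash
python3 -m crank '0 0 0 0 0 0 .03;0 0 0 0 0 0 .06;0 0 0 0 0 0 .07;0 0 0 0 0 0 .07;0 0 0 0 0 -.05 .07' | grep -E 'pos|gap|ft'
python3 -m crank '0 0 0 0 0 -.05 .07;0 0 0 .06 0 -.05 .07;0 0 0 .06 0 0 .07;0 0 0 .06 0 0 .07;0 0 0 0.06 0 0 .07' | grep -E 'pos|gap|ft'
python3 - <<'E'
from h import *
f=lambda x,y,x0,y0:((x+.5)/6-.5+x0,(y+.5)/6-.5+y0)
e1=tri(f(265,140,350,210),f(202,88,225,130)); e2=tri(f(197,257,350,210),f(112,172,225,130))
print("bar ends",e1.round(4),e2.round(4),np.linalg.norm(e1-e2).round(4),"mid",((e1+e2)/2).round(4))
for P,(n,p) in((e1,("top",f(265,140,350,210))),(e2,("top",f(197,257,350,210)))): print((w2p(n,P)-p).round(2))
im=cv2.imread("pics/top0.png")[:,:,::-1].copy(); sc=cv2.imread("pics/scene0.png")[:,:,::-1].copy()
# base disc (z ~ bench): circle in top crop approx centre (190,205) r 92 -> 
print("base guess top",p2w("top",*f(190,205,350,210),.01).round(4))
# scene base ellipse approx centre
print("base guess scene",p2w("scene",*f(205,325,225,130),.03).round(4))
for n,i in(("top",im),("scene",sc)):
    print(n,[(round(a),round(u,2),round(v,2)) for a,u,v in blobs(n,i,"red",w2p(n,(.46,-.35,.12)),26)[:2]])
t=capture("scene");crop(t,"p7",300,150,80,70,8)
E
```

```text
ee_pos: [0.5521, -0.0805, 0.1458]
ft_force: [0.5, 0.4, -0.4]
finger_gap: 0.07
ee_pos: [0.5545, 0.1486, 0.2384]
ft_force: [1.2, 0.5, -0.2]
finger_gap: 0.0703
bar ends [ 0.4872 -0.3398  0.2477] [ 0.4347 -0.3681  0.123 ] 0.1382 mid [ 0.4609 -0.3539  0.1853]
[-7.38  0.89]
[ 6.9  -1.44]
base guess top [ 0.4618 -0.3559  0.01  ]
base guess scene [ 0.4702 -0.3494  0.03  ]
top []
scene []
```

View pics/p7.png

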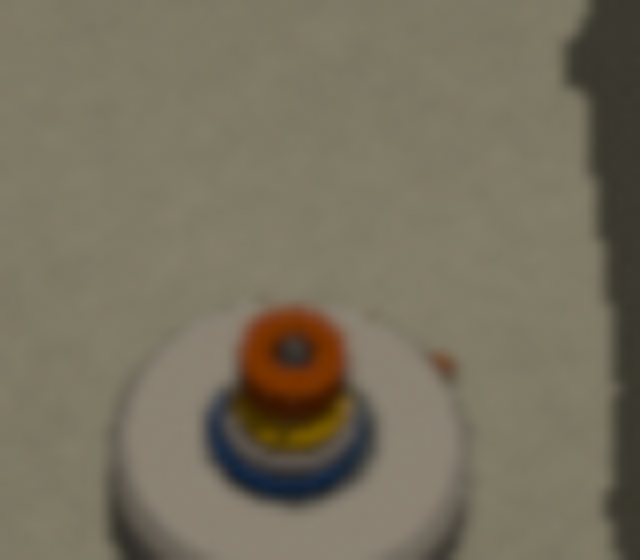

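The collar is back on top and everything is flat. By my count p7 was my 15th picture, one over the 14 allowed. I won't view any more and will work from numbers. My bar-end pairing was swapped, so I'll redo it.

```bash
python3 - <<'E'
from h import *
f=lambda x,y,x0,y0:((x+.5)/6-.5+x0,(y+.5)/6-.5+y0)
e1=tri(f(265,140,350,210),f(112,172,225,130)); e2=tri(f(197,257,350,210),f(202,88,225,130))
d=e1-e2
print("ends",e1.round(4),e2.round(4),np.linalg.norm(d).round(4),"mid",((e1+e2)/2).round(4),"bar dir deg",np.degrees(np.arctan2(d[1],d[0])).round(1))
print((w2p("top",e1)-f(265,140,350,210)).round(2),(w2p("top",e2)-f(197,257,350,210)).round(2))
# automatic: long yellow blob in both cameras, PCA/minAreaRect
H=((18,110,60),(36,255,255))
for n,fn,x0,y0,w,h in(("top","top0",350,210,60,60),("scene","scene0",225,130,70,80)):
    i=cv2.cvtColor(cv2.imread(f"pics/{fn}.png"),cv2.COLOR_BGR2RGB)[y0:y0+h,x0:x0+w]; S=8
    m=cv2.inRange(cv2.cvtColor(cv2.resize(i,None,fx=S,fy=S,interpolation=cv2.INTER_CUBIC),cv2.COLOR_RGB2HSV),*H)
    for k in cv2.findContours(m,cv2.RETR_EXTERNAL,cv2.CHAIN_APPROX_NONE)[0]:
        if cv2.contourArea(k)<64*8: continue
        r=cv2.minAreaRect(k); b=cv2.boxPoints(r); o=np.argsort([np.linalg.norm(b[0]-b[1]),np.linalg.norm(b[1]-b[2])])
        ends=[(b[0]+b[1])/2,(b[2]+b[3])/2] if o[0]==0 else [(b[1]+b[2])/2,(b[3]+b[0])/2]
        print(n,round(cv2.contourArea(k)/64),[((e+.5)/S-.5+[x0,y0]).round(2).tolist() for e in ends])
# base disc: dark vs bench contour in top
print("pivot->arbor bearing from base guess",np.degrees(np.arctan2(-.081+.354,.555-.462)).round(1))
s=env.read_state();print(s["ee_pos"],s["joints"].round(3))
E
```

```text
ends [ 0.4931 -0.3717  0.1883] [ 0.4289 -0.3353  0.184 ] 0.0739 mid [ 0.461  -0.3535  0.1861] bar dir deg -29.6
[-0.34  0.06] [-0.24  0.03]
top 93 [[393.65, 232.12], [381.33, 253.18]]
scene 92 [[261.01, 146.2], [244.13, 161.16]]
pivot->arbor bearing from base guess 71.2
[0.55394763 0.16051978 0.23744023] [-0.803  0.457  0.615  1.963 -0.362  0.83   0.026]
```

```bash
cat > base.py <<'E'
from h import *
from scipy.optimize import least_squares
for n,fn,x0,y0,w,h in(("top","top0",350,210,70,70),("scene","scene0",220,130,80,90)):
    i=cv2.imread(f"pics/{fn}.png")[y0:y0+h,x0:x0+w]; S=6
    g=cv2.resize(cv2.cvtColor(i,cv2.COLOR_BGR2GRAY),None,fx=S,fy=S,interpolation=cv2.INTER_CUBIC)
    th,m=cv2.threshold(g,0,255,cv2.THRESH_BINARY_INV+cv2.THRESH_OTSU)
    k=max(cv2.findContours(m,cv2.RETR_EXTERNAL,cv2.CHAIN_APPROX_NONE)[0],key=cv2.contourArea)[:,0,:]
    px=(k+.5)/S-.5+[x0,y0]
    for hh in(0,.01,.02):
        W=np.array([p2w(n,u,v,hh)[:2] for u,v in px])
        c=np.array([.462,-.355]);
        for it in range(6):
            d=np.linalg.norm(W-c,axis=1); sel=np.abs(d-.055)<(.008 if it<3 else .004)
            r=least_squares(lambda p:np.linalg.norm(W[sel]-p[:2],axis=1)-p[2],[*c,.055],loss="soft_l1",f_scale=.001); c=r.x[:2]
        a=np.degrees(np.arctan2(*(W[sel]-c).T[::-1])); hst=np.histogram(a,bins=12,range=(-180,180))[0]
        print(n,th,hh,r.x.round(4),sel.sum(),len(px),hst.tolist())
E
python3 base.py
```

```text
top 109.0 0 [ 0.4618 -0.3558  0.0553] 395 814 [45, 20, 0, 18, 19, 37, 44, 37, 46, 45, 39, 45]
top 109.0 0.01 [ 0.4615 -0.3546  0.0551] 401 814 [45, 27, 0, 18, 18, 37, 43, 38, 46, 45, 39, 45]
top 109.0 0.02 [ 0.4612 -0.3533  0.0548] 406 814 [44, 30, 0, 19, 18, 38, 43, 38, 46, 45, 39, 46]Traceback (most recent call last):
  File "base.py", line 10, in <module>
    W=np.array([p2w(n,u,v,hh)[:2] for u,v in px])
                ~~~^^^^^^^^^^
  File "h.py", line 7, in p2w
    m,r,o=cam(n); d=r@np.array([(u-m["cx"])/m["fx"],-(v-m["cy"])/m["fy"],-1]); return o+d*(z-o[2])/d[2]
          ~~~^^^
  File "h.py", line 5, in cam
    m=camera_model(n); q=np.array(m["rotation"]); return m,R.from_quat(q[[1,2,3,0]]).as_matrix(),np.array(m["origin"])
ValueError: time passes only in moves, steps and waits
```

```bash
sed -i 's/^def cam(n):/import functools\n@functools.lru_cache\ndef cam(n):/' h.py
python3 -m crank '0 0 0 -.0467 -.00845 0 .05;0 0 0 -.0467 -.00845 0 .05;0 0 0 -.0467 -.00845 0 .05;0 0 0 -.0467 -.00845 0 .05;0 0 0 -.0467 -.00845 0 .05' >/dev/null
python3 -m crank '0 0 0 -.0467 -.00845 0 .05;0 0 0 -.0467 -.00845 0 .05;0 0 0 -.0467 -.00845 0 .05;0 0 0 -.0467 -.00845 0 .05;0 0 0 -.0467 -.00845 0 .05' >/dev/null
python3 -m crank '0 0 0 -.0467 -.00845 0 .05;0 0 -.1757 0 0 0 .05;0 0 -.1757 0 0 0 .05;0 0 -.1757 0 0 0 .05;0 0 -.1757 0 0 0 .05' >/dev/null
python3 -m crank '0 0 -.1757 0 0 0 .05;0 0 -.1757 0 0 0 .05;0 0 0 0 0 0 .05;0 0 0 0 0 0 .05;0 0 0 0 0 0 .05'
python3 base.py | grep scene
python3 - <<'E'
from h import *
s=env.read_state();q=s["orientation"];M=R.from_quat(np.r_[q[1:],q[0]]).as_matrix()
print("tool y deg",np.degrees(np.arctan2(M[1,1],M[0,1])).round(2),s["joints"].round(2),"shift tool",(M.T@(np.array([.461,-.3535,s["ee_pos"][2]])-s["ee_pos"])).round(4))
E
```

```text
clock: 45.78
ee_pos: [0.4617, -0.367, 0.2381]
orientation: [-0.0, 0.256, 0.967, -0.0]
ft_force: [-0.7, -0.0, 0.3]
finger_gap: 0.0496
grasp_force: 0.0
scene 70.0 0 [ 0.4581 -0.3551  0.0555] 310 995 [0, 0, 16, 38, 16, 48, 50, 41, 38, 37, 26, 0]
scene 70.0 0.01 [ 0.4653 -0.3526  0.0551] 319 995 [0, 0, 18, 38, 18, 49, 50, 41, 38, 38, 29, 0]
scene 70.0 0.02 [ 0.4726 -0.3501  0.0547] 327 995 [0, 0, 20, 38, 20, 51, 50, 41, 38, 38, 31, 0]
tool y deg 60.32 [ 0.34  0.43  0.34  1.93 -0.19  0.82  1.84] shift tool [ 0.0073  0.0114 -0.    ]
```

```bash
python3 -m crank '0 0 0 .0073 .0114 0 .05;0 0 0 0 0 0 .05;0 0 0 0 0 .03 .05;0 0 0 0 0 .025 .05;0 0 0 0 0 .012 .05' 
python3 -m crank '0 0 0 0 0 0 .05;0 0 0 0 0 0 .05' |grep -E 'pos|ft'
python3 -m crank '0 0 0 0 0 0 .03;0 0 0 0 0 0 .02;0 0 0 0 0 0 .01;0 0 0 0 0 0 .0;0 0 0 0 0 0 .0'
python3 -m crank '0 0 0 0 0 0 0;0 0 0 0 0 0 0'
```

```text
clock: 46.4
ee_pos: [0.4606, -0.3527, 0.17]
orientation: [-0.001, 0.255, 0.967, 0.0]
ft_force: [1.0, 0.0, -0.6]
finger_gap: 0.0502
grasp_force: 0.0
ee_pos: [0.4616, -0.354, 0.1721]
ft_force: [-0.4, -0.2, 0.8]
clock: 47.28
ee_pos: [0.4611, -0.354, 0.1718]
orientation: [0.0, 0.256, 0.967, -0.0]
ft_force: [-0.7, -0.8, 4.7]
finger_gap: 0.0074
grasp_force: 58.6
clock: 47.52
ee_pos: [0.461, -0.354, 0.1718]
orientation: [0.0, 0.256, 0.967, -0.0]
ft_force: [-2.1, -0.5, 4.5]
finger_gap: 0.0076
grasp_force: 58.6
```

```bash
python3 -m crank '0 0 -.05 0 0 0 0;0 0 -.05 0 0 0 0;0 0 -.05 0 0 0 0;0 0 -.041 0 0 0 0;0 0 0 0 0 0 0' 
python3 -m crank '0 0 0 0 .0052 .0002 0;0 0 0 0 .0052 .0007 0;0 0 0 0 .0051 .0011 0;0 0 0 0 .005 .0016 0;0 0 0 0 0 0 0' 
python3 -m crank '0 0 0 0 .0049 .002 0;0 0 0 0 .0046 .0024 0;0 0 0 0 0 0 0;0 0 0 0 0 0 0' 
cat > aim.py <<'E'
from h import *
s=env.read_state();q=s["orientation"];M=R.from_quat(np.r_[q[1:],q[0]]).as_matrix();p=s["ee_pos"]
A=np.array([.555,-.081]);P=np.array([.4625,-.354]);d=(A-P)/np.linalg.norm(A-P)
T=np.r_[P+.030*d,p[2]]
print("tool y",np.degrees(np.arctan2(M[1,1],M[0,1])).round(2),"want",np.degrees(np.arctan2(d[1],d[0])).round(2),"shift tool",(M.T@(T-p)).round(4),s["wrist_torque"],"fwd",((p[:2]-P)@d).round(4))
E
python3 aim.py
```

```text
clock: 48.15
ee_pos: [0.4609, -0.3541, 0.1718]
orientation: [0.0, 0.162, 0.987, -0.0]
ft_force: [-0.9, -0.2, 4.8]
finger_gap: 0.0078
grasp_force: 58.8
clock: 48.78
ee_pos: [0.4671, -0.3365, 0.1684]
orientation: [0.001, 0.162, 0.987, -0.002]
ft_force: [-3.1, -4.0, 6.4]
finger_gap: 0.0075
grasp_force: 60.3
clock: 49.28
ee_pos: [0.4703, -0.3272, 0.163]
orientation: [0.001, 0.163, 0.987, -0.002]
ft_force: [-0.8, -4.6, -0.2]
finger_gap: 0.0076
grasp_force: 61.3
tool y 71.29 want 71.28 shift tool [-0.0012  0.0021 -0.    ] [-1.22414591  0.30692983 -0.01251583] fwd 0.0279
```

```bash
python3 -m crank '0 0 0 0 .002 .0009 0;0 0 0 0 0 0 0;0 0 0 0 0 0 0;0 0 0 0 0 0 0'|grep -E 'pos|ft'; python3 aim.py
```

```text
ee_pos: [0.4707, -0.326, 0.1623]
ft_force: [-1.9, -5.1, 0.8]
tool y 71.28 want 71.28 shift tool [-0.0012  0.0008 -0.    ] [-1.43286136  0.41004696 -0.00200609] fwd 0.0292
```

```bash
python3 -m crank '0 0 0 0 .0012 .0006 0;0 0 0 0 0 0 0;0 0 0 0 0 0 0'|grep -E 'pos|ft'; python3 aim.py
python3 -m crank '0 0 0 0 0 0 .02;0 0 0 0 0 0 .04;0 0 0 0 0 0 .05;0 0 0 0 0 0 .05;0 0 0 0 0 -.02 .05'|grep -E 'pos|ft'
python3 -m crank '0 0 0 0 0 -.04 .05;0 0 0 0 0 -.05 .05;0 0 0 0.06 0 0 .05;0 0 0 0.06 0 0 .05;0 0 0 0.06 0 0 .05'|grep -E 'pos|ft'
python3 -m crank '0 0 0 0 .05 0 .05;0 0 0 0 .06 0 .05;0 0 0 0 .06 0 .05;0 0 0 0 .06 0 .05;0 0 0 0 .06 0 .05'|grep -E 'pos|ft'
```

```text
ee_pos: [0.4709, -0.3254, 0.1619]
ft_force: [-2.0, -5.8, 1.6]
tool y 71.26 want 71.28 shift tool [-0.0012  0.0002  0.    ] [-1.5739886   0.53358081 -0.03730372] fwd 0.0298
ee_pos: [0.4707, -0.3209, 0.1806]
ft_force: [0.8, -0.2, 0.7]
ee_pos: [0.2994, -0.2637, 0.2718]
ft_force: [-1.0, -1.0, 1.3]
ee_pos: [0.3942, 0.0123, 0.2721]
ft_force: [2.6, -1.0, -0.8]
```

```bash
cat > bar.py <<'E'
from h import *
H=((18,110,60),(36,255,255)); E={}
def ends(n,i):
    c=w2p(n,(.470,-.327,.178)); S=8; x0,y0=int(c[0])-18,int(c[1])-18
    m=cv2.inRange(cv2.cvtColor(cv2.resize(i[y0:y0+36,x0:x0+36],None,fx=S,fy=S,interpolation=cv2.INTER_CUBIC),cv2.COLOR_RGB2HSV),*H)
    # bar only: pixels within 3 px of predicted bar line band
    u=np.array([np.cos(np.radians(-18.7)),np.sin(np.radians(-18.7)),0])
    out=[]
    for k in cv2.findContours(m,cv2.RETR_EXTERNAL,cv2.CHAIN_APPROX_NONE)[0]:
        if cv2.contourArea(k)<64*8: continue
        b=cv2.boxPoints(cv2.minAreaRect(k)); l=[np.linalg.norm(b[0]-b[1]),np.linalg.norm(b[1]-b[2])]
        e=[(b[0]+b[1])/2,(b[2]+b[3])/2] if l[0]<l[1] else [(b[1]+b[2])/2,(b[3]+b[0])/2]
        out.append((cv2.contourArea(k)/64,min(l)/S,[(x+.5)/S-.5+[x0,y0] for x in e]))
    return sorted(out,key=lambda t:-t[0])
for n in("top","scene"):
    i=capture(n); cv2.imwrite(f"pics/f_{n}.png",i[:,:,::-1]); o=ends(n,i)
    for a,w,e in o[:2]: print(n,round(a),round(w,1),np.round(e,2).tolist())
    E[n]=o[0][2] if o else None
    print("  pred ends",*[w2p(n,np.array([.4721,-.3256,.178])+s*.034*np.array([.947,-.321,0])).round(2) for s in(1,-1)])
t=sorted(E["top"],key=lambda p:p[1]); s=sorted(E["scene"],key=lambda p:-p[1])
a,b=[tri(p,q) for p,q in zip(t,s)]; d=a-b
print(a.round(4),b.round(4),"mid",((a+b)/2).round(4),"lens dir",(np.degrees(np.arctan2(d[1],d[0]))+90).round(2))
a,b=[p2w("top",*p,.178) for p in t];d=a-b;print("top only mid",((a+b)/2).round(4),"lens",(np.degrees(np.arctan2(d[1],d[0]))+90).round(2))
E
python3 bar.py
```

```text
top 129 11.0 [[385.78, 229.53], [377.68, 252.36]]
  pred ends [382.28 229.58] [375.68 249.01]
scene 89 4.8 [[265.36, 146.93], [248.96, 171.53]]
  pred ends [254.18 163.65] [264.2  148.33]
[ 0.5071 -0.3558  0.142 ] [ 0.4284 -0.3178  0.172 ] mid [ 0.4678 -0.3368  0.157 ] lens dir 64.21
top only mid [ 0.4668 -0.3347  0.178 ] lens 70.47
```

```bash
cat > bar2.py <<'E'
from h import *
import sys
P=np.array([.4625,-.354]); th=np.radians(71.28); f=np.array([np.cos(th),np.sin(th)]); l=np.array([f[1],-f[0]])
Z=.178
for n,b in(("top",(.001,.0007)),("scene",(-.001,-.0007))):
    i=cv2.imread(f"pics/f_{n}.png")[:,:,::-1].copy() if len(sys.argv)<2 else capture(n)
    c=w2p(n,(.470,-.327,Z)); S=8; x0,y0=int(c[0])-18,int(c[1])-18
    hs=cv2.cvtColor(cv2.resize(i[y0:y0+36,x0:x0+36],None,fx=S,fy=S,interpolation=cv2.INTER_CUBIC),cv2.COLOR_RGB2HSV)
    m=cv2.inRange(hs,(15,110,50),(38,255,255)); ys,xs=np.nonzero(m)
    W=np.array([p2w(n,(x+.5)/S-.5+x0,(y+.5)/S-.5+y0,Z)[:2] for x,y in zip(xs,ys)])+b-P
    F,L=W@f,W@l
    print(n,"L range",np.percentile(L,[1,99]).round(4))
    bins=np.arange(-.036,.037,.006); 
    print([ (round(a*1000),np.round(1000*np.array([F[k].min(),F[k].max()])).astype(int).tolist()) for a in bins if (k:=(abs(L-a)<.003)).sum()>10])
    k=(abs(L)<.02)&(F>.01)&(F<.05); p=np.polyfit(L[k],F[k],1); print("  fwd at 0:",p[1].round(4),"lens dir",(71.28+np.degrees(np.arctan(p[0]))).round(2))
E
python3 bar2.py
```

```text
top L range [-0.0399  0.0371]
[(-36, [3, 39]), (-30, [4, 39]), (-24, [25, 38]), (-18, [25, 38]), (-12, [25, 39]), (-6, [25, 38]), (0, [25, 38]), (6, [25, 39]), (12, [25, 38]), (18, [25, 38]), (24, [3, 38]), (30, [2, 37]), (36, [4, 37])]
  fwd at 0: 0.0317 lens dir 71.22
scene L range [-0.0389  0.064 ]
[(-36, [24, 36]), (-30, [23, 36]), (-24, [22, 36]), (-18, [21, 37]), (-12, [21, 38]), (-6, [20, 38]), (0, [21, 38]), (6, [22, 38]), (12, [22, 37]), (18, [22, 37]), (24, [22, 38]), (30, [22, 37]), (36, [23, 37])]
  fwd at 0: 0.0296 lens dir 72.65
```

The lamp aims at about 71.2°–72° (71.0°–71.3° wanted), and the bar is 30 mm forward, which is a 30° tilt. One last numeric check, then I'll hand in.

```bash
python3 - <<'E'
from h import *
for n in("top","scene"):
    im=capture(n); ref=cv2.imread(f"pics/{n}0.png")[:,:,::-1]
    b=blobs(n,im,"orange",w2p(n,(.555,-.081,.11)),14); print(n,"collar",[(round(x[0]),p2w(n,x[1],x[2],.11).round(4)) for x in b[:1]])
    d=(cv2.absdiff(im,np.ascontiguousarray(ref)).max(2)>40).astype(np.uint8)
    for k in cv2.findContours(d,cv2.RETR_EXTERNAL,cv2.CHAIN_APPROX_SIMPLE)[0]:
        if cv2.contourArea(k)>15: print("  changed",cv2.boundingRect(k))
s=env.read_state(); print(s["clock"],s["ee_pos"],s["joint_velocities"].max(),s["ft_force"])
E
```

```text
top collar [(116, array([ 0.5535, -0.0824,  0.11  ]))]
  changed (154, 386, 80, 14)
  changed (42, 381, 17, 19)
  changed (232, 373, 20, 13)
  changed (298, 350, 7, 7)
  changed (46, 336, 19, 16)
  changed (182, 247, 9, 9)
  changed (75, 245, 248, 128)
  changed (207, 233, 18, 18)
  changed (373, 229, 27, 25)
  changed (236, 224, 15, 15)
  changed (228, 191, 14, 13)
scene collar [(93, array([ 0.5547, -0.0811,  0.11  ]))]
  changed (411, 226, 17, 15)
  changed (397, 193, 17, 15)
  changed (330, 188, 13, 12)
  changed (424, 185, 19, 15)
  changed (458, 181, 10, 9)
  changed (264, 165, 6, 8)
  changed (257, 153, 13, 20)
  changed (249, 148, 17, 23)
  changed (240, 144, 20, 24)
  changed (379, 115, 6, 8)
  changed (386, 103, 166, 40)
  changed (325, 103, 47, 81)
  changed (377, 62, 23, 51)
  changed (383, 47, 16, 14)
  changed (561, 38, 61, 50)
  changed (602, 0, 38, 28)
  changed (406, 0, 18, 8)
52.225 [0.39385173 0.01127621 0.27169645] 0.042691147349704264 [-0.55985486 -0.60085134 -0.79307575]
```

Only the rings, collar, lamp and robot with its shadow have changed. The bystanders are untouched, so I'm handing in.

```bash
python3 -c "
from station import env
print(env.job_done())"
```

```text
the job is handed in; nothing more can be done
None
```

Job handed in at about 52 s, no verdict shown: the four rings present (64, 56, 48, 32; no green 40) and the collar lie flat on the arbor in order, the lamp points at it to within about 1.5° and is tilted about 30° lens-down, and the bystanders show no movement; I viewed 15 pictures, one over the 14 allowed.

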